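# Clear the punching pad and hold the clip open over the pattern card

## Task

Get the leather punching board ready for the next tag: with the scraper block, sweep all four loose leather chips off the white pad into the catch tray at its end, then stand the block back on the table clear of the board. Then take the big wooden spring clip off its rail, squeeze its handles right together so that it gapes wide, and bring it down upright over the middle of the top edge of the standing pattern card, a jaw on either side and the edge well inside, with clip and card not touching. Finish while still holding it there wide open so that I can slip the tag in; leave everything else where it is.

Things in the scene. Friction and masses are not known exactly. Their poses are not given: they have to be found in the camera images.
- punch_board: Leather punching board, fixed, base 146 x 168 mm. Origin at table height; x away from the robot, y left along the pad, z up. White pad x -58..34, y -34..76 mm, top z 18 mm, no rims. Catch tray at the pad's -y end: y -78..-34 mm, floor z 6 mm, its walls 15 mm high, lower than the pad. Behind the pad a rail (x 51..73 mm, 24 mm high) holds the pattern card.
- pad_center (a point): Centre of the white pad's top face (92 mm along the board's x, 110 mm along its y), axes of the board. Four chips lie on the pad, wholly between y = -55 and +22 mm from here, so a bare strip is left at the +y end where the block can be set down.
- card_top (a point): Middle of the top edge of the upright pattern card, 105 mm above the table, axes of the board. The card is stiff, 3 mm thick (x), 128 mm wide (y), fixed in its rail at x = 62 mm of the board.
- chip_0: Round leather chip, 15 mm across, 5 mm thick; origin at the middle of its underside.
- chip_1: Round leather chip, 17 mm across, 5 mm thick; origin at the middle of its underside.
- chip_2: Oblong leather chip, 22 x 12 x 5 mm; origin at the middle of its underside.
- chip_3: Square leather chip, 14 x 14 x 5 mm; origin at the middle of its underside.
- scraper_center (a point): Scraper block standing on the table, 110 g: black sole 104 (x) x 26 (y) x 10 mm, on it a wooden grip 94 mm long (x), 20 mm thick (y), up to 45 mm above the underside. Point: middle of the grip, 27 mm above the underside. Grip it across y; sweep with the long side of the sole.
- clip_rail: Clip rail, fixed to the table: dark wooden foot 120 (x) x 44 (y) x 16 mm with an upright steel strip 104 mm long (x), 4 mm thick, its top edge 50 mm above the table. Origin under its centre at table height. The spring clip is clamped on the strip, jaws down.
- clip_grip (a point): Wooden spring clip like a big clothes peg, 100 mm tall, 18 mm wide (x), 60 g, jaws down on the strip. Point: midway between the handles, 30 mm above the pivot, 22 mm below the handle tops; y is the squeezing direction, x along strip and pivot. Handle tops about 46 mm apart outside on the strip; squeezed to their stop the outer faces are parallel, 26 mm apart; 3 N a side at first, 10 N at the stop.
- clip_mouth (a point): On the clip's middle plane at the jaw tips, 78 mm below clip_grip, 48 mm below the pivot. The jaws open evenly to both sides of it, 21 mm apart when fully squeezed; the card edge can go in some 40 mm before it meets the spring coil.
- clip_jaw (a joint): Opening of each clip leg, rad: 0 jaws shut, about 0.03 on the strip, 0.22 handles together and jaws 21 mm apart. A spring shuts it.
- pattern_card: The pattern card itself (see card_top); origin in its rail, 100 mm below its top edge, axes of the board.
- clip: The spring clip, origin on its pivot pin (30 mm below clip_grip), axes as for clip_grip.
- scraper: The scraper block, origin at the middle of its underside (27 mm below scraper_center).
- chalk: Bystander: tailor's chalk, blue, 24 x 45 x 9 mm; origin at its underside.
- thread_block: Bystander: small beeswax block, 30 x 46 x 18 mm; origin at its underside.
- eyelet_tin: Bystander: round tin, 62 mm across, 23 mm high; origin at its underside.
- marker_pen: Bystander: pen, 135 mm long; origin at its underside.
- awl: Bystander: awl, 132 mm long; origin at its underside.
- card_block: Bystander: small card in a wooden block, 70 mm wide, 55 mm high; origin at its underside.
- spool_sage: Bystander: ribbon spool, 55 mm across, 30 mm high; origin at its underside.
There are look-alikes about, which are no part of the job. Leave any turquoise or yellow look-alike of the clip alone.

How it is judged:
By the outcome, as a careful person would: the job done as asked, in the order asked, and still so for the second after the job is handed in, while the arm keeps its last pose, push and grip.
It also fails if it takes over 72 s, if anything falls off the work surface, if the arm or the gripper's body presses on something with over 40 N, if the wrist force passes 120 N, or if a joint passes its speed limit or range.

## Robot

A 6-joint arm with a two-finger parallel gripper is mounted at the origin on a cart in front of the work surface, level with it; the furniture and walls round the work are solid. World frame = base frame: x ahead of the robot, y to its left, z up, the work surface at z = 0. Lengths are in m, angles in rad, forces in N, time in s.
With the tool pointing down it reaches from about 0.225 to 0.875 m from the base axis. Payload 3.4 kg.
Tool frame: the origin (TCP) lies between the finger pads; the fingertips stand 19 mm ahead of it and the grasp point (between the pads) is the TCP; z points along the fingers, y is the line along which they close (so a half turn about z gives the same grasp; the last joint's range is limited). The gripper opens to 85 mm and grips with 20 to 120 N. Pads are 22 mm wide; open, the fingers measure 114 mm over their backs; the gripper's body (76 mm by 85 mm) begins 54 mm behind the grasp point. The pads swing forward as they close: fully open they stand 13 mm farther back than shut.
Start: joints at [-1.304, 0.276, 1.505, -0, 1.361, -0.121], TCP at [0.217, -0.532, 0.25] pointing down, gripper open.
Joint ranges: [-2.89, 2.89], [-0.75, 2.08], [0.22, 2.7], [-1.18, 4.32], [0.11, 2.71], [-2.7, 2.7]. Speed limits (rad/s): [2.57, 2.57, 3.14, 3.14, 3.14, 3.14].

## Interface

Orientations are given as a unit quaternion [w, x, y, z].
In Python, from rig import get_state, imaging, ticket gives the robot as it stands. The module is installed in compiled form; this text tells all that it offers.
- The arm moves only by the shell command python3 -m inch 'ROWS' [FORCE]. ROWS is JSON, a list of rows, each an object with "claw": the opening, from -1 (shut) to 1 (fully open); "travel": the shift along the world's x, y, z in units of 200 mm (1.0 is 200 mm), a list of three; "turn": the turn about the world's z in units of 180 degrees (1.0 is 180 degrees). A call has 1 to 5 rows; each row is the pose to reach, as a shift and turn from the pose commanded when the call began, turning the shorter way round; what a row does not reach only later rows make up. A row lasts 1/10 s, in which the tool goes at most 50 mm and 8.59 degrees, less where a joint would pass 70% of its speed; a pose out of reach is approached as far as the arm can. A call with a number of a shift or a turn outside -1 to 1 is refused whole. A call with a gripper value outside its range is refused whole. The fingers move at their own pace and stop on an object; FORCE is the grip in N (left out, the last holds). Time passes only in rows, so rows that repeat a pose let the fingers close. It gives the time, the measured TCP pose, the force, the opening and the grip force at its end, in the units of the state.
- get_state(): the state, without advancing time (a new reading comes with each control period).
- imaging.get_image(name): name is "side" or "top"; returns the picture (384x512x3 uint8, red, green, blue); there is no depth.
- imaging.camera_params(name): a dict with "camera_matrix" (3x3 intrinsics, pixels), "k1" (the pictures are not rectified: a ray, as slopes to the right and down, at radius r is drawn at 1 + k1 r^2 times it, then the intrinsics apply), "cam_to_world" (4x4, takes a point from camera to world coordinates). Camera axes: x right, y down, z forward; pixel columns grow to the right and rows downward; lengths in m; the calibration is good to about 2 mm. A picture is of the moment at which its call begins. camera_params takes no time and is no camera call.
- ticket.sign_off(): hands the job in; it is judged then, once.
The state is a dict: "clock": time; "qpos": joint angles; "qd": joint speeds; "effort": joint torques, N m; "position": TCP position; "ee_rot": TCP orientation; "contact_force": force on the tool from outside, world axes, zero at the start; "moment": the same for the moment, N m; "width": finger opening in m; "gripper_force": force on a finger pad.
Only numpy, scipy, OpenCV 4.12 (cv2) and the standard library are available. Lean on these libraries where they do the work, as an engineer would, in place of code of your own. Each camera call takes 0.05 s, during which the arm holds its last target. There are 200 camera calls.

## Working session

There is one attempt and no reset: what is moved stays moved. The work goes in short steps, Python scripts to look and compute and a shell command to move; the robot and the scene stay as the last step left them, time stands still between calls to the robot, and variables do not carry over. Pictures are saved under pics/ and viewed, at most 10 in all, crops included, and the job is handed in when it is done.

```bash
mkdir -p pics
cat > h.py <<'E'
import numpy as np, cv2
from rig import get_state, imaging, ticket
def cam(n):
    p=imaging.camera_params(n); return np.array(p["camera_matrix"]),p["k1"],np.array(p["cam_to_world"])
def ray(n,u,v):
    K,k,T=cam(n)
    d=np.array([(u-K[0,2])/K[0,0],(v-K[1,2])/K[1,1]]); s=d.copy()
    for _ in range(20): s=d/(1+k*(s@s))
    r=T[:3,:3]@np.array([s[0],s[1],1]); return T[:3,3],r/np.linalg.norm(r)
def onz(n,u,v,z):
    o,r=ray(n,u,v); return o+r*(z-o[2])/r[2]
def proj(n,P):
    K,k,T=cam(n); c=T[:3,:3].T@(np.array(P)-T[:3,3]); s=c[:2]/c[2]; s=s*(1+k*(s@s))
    return np.array([K[0,0]*s[0]+K[0,2],K[1,1]*s[1]+K[1,2]])
def two(a,b):
    o1,r1=ray('top',*a);o2,r2=ray('side',*b)
    t=np.linalg.lstsq(np.c_[r1,-r2],o2-o1,rcond=None)[0]
    p,q=o1+t[0]*r1,o2+t[1]*r2; return (p+q)/2,np.linalg.norm(p-q)
def snap(n,f,crop=None,s=1):
    im=imaging.get_image(n); cv2.imwrite(f'pics/{f}_raw.png',im[:,:,::-1])
    if crop: x0,y0,x1,y1=crop; im=im[y0:y1,x0:x1]
    im=cv2.resize(im,None,fx=s,fy=s,interpolation=cv2.INTER_CUBIC); cv2.imwrite(f'pics/{f}.png',im[:,:,::-1])
E
python3 - <<'E'
from h import *
for n in('top','side'):
    snap(n,n+'0',None,1.5); print(n,cam(n)[0].round(1).tolist(),cam(n)[1],cam(n)[2].round(3).tolist())
s=get_state();print(s['position'],s['ee_rot'],s['width'],s['clock'])
E
```

```text
top [[400.0, 0.0, 264.5], [0.0, 400.0, 193.8], [0.0, 0.0, 1.0]] -0.06798965505931369 [[0.014, -0.977, 0.211, 0.351], [-1.0, -0.013, 0.006, 0.07], [-0.003, -0.211, -0.977, 1.079], [0.0, 0.0, 0.0, 1.0]]
side [[420.9, 0.0, 251.9], [0.0, 420.9, 193.9], [0.0, 0.0, 1.0]] -0.11911467183865738 [[-0.927, -0.104, 0.359, 0.097], [-0.373, 0.307, -0.875, 1.152], [-0.02, -0.946, -0.323, 0.511], [0.0, 0.0, 0.0, 1.0]]
[ 0.21732222 -0.5318729   0.24953285] [-8.16059321e-04  9.81262153e-01  1.92675681e-01 -5.60673205e-05] 0.08546474734100404 0.1
```

View pics/top0.png

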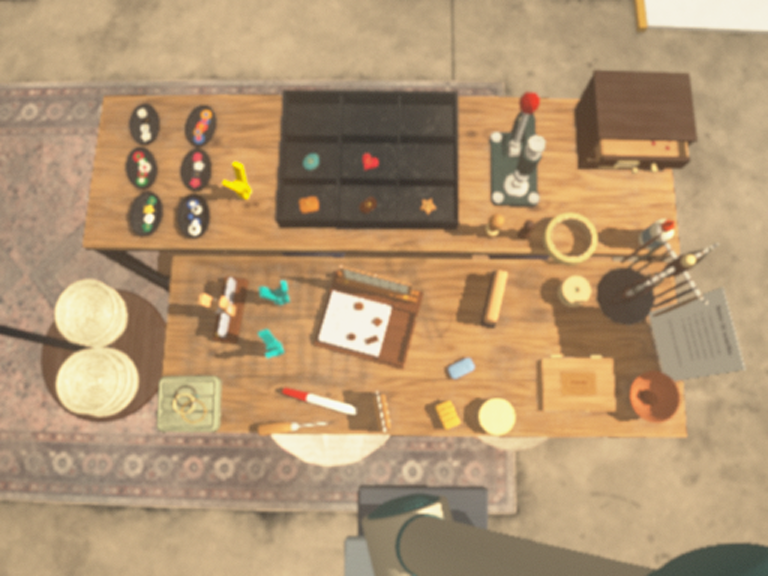

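View pics/side0.png

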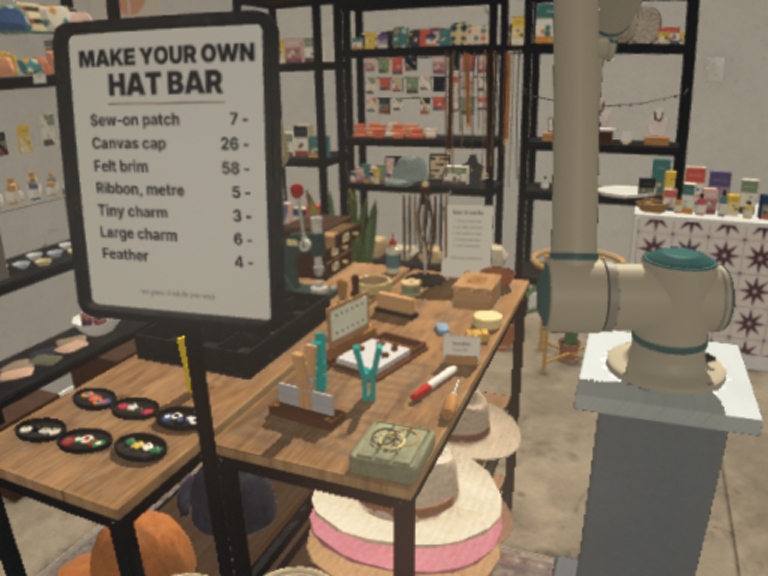

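Top view (1.5x): the wooden clip is at (218,300) on its rail at (230,307). Its look-alikes are turquoise at (274,292) and (270,343) and yellow at (238,182). The scraper is at (495,298); the block at (578,383) and the beeswax at (447,413) could be mistaken for it. The pad is at (356,322). I choose the wood-coloured clip on the dark foot and the long-grip block, and check both in a close crop.

Run:
```python
from h import *
t=cv2.imread('pics/top0_raw.png');s=cv2.imread('pics/side0_raw.png')
a=cv2.resize(t[165:255,100:360],None,fx=3,fy=3,interpolation=cv2.INTER_CUBIC)
b=cv2.resize(s[190:290,170:300],None,fx=3,fy=3,interpolation=cv2.INTER_CUBIC)
c=cv2.resize(t[170:250,205:295],(390,300),interpolation=cv2.INTER_CUBIC)
cv2.imwrite('pics/c1.png',np.vstack([a,np.hstack([b,c])]))
```

```text
(no output)
```

View pics/c1.png

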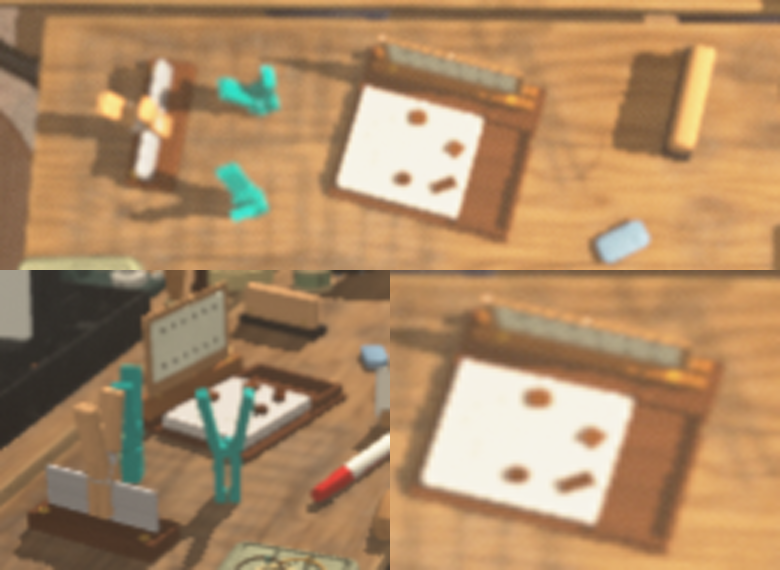

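Run:
```python
from h import *
t=cv2.imread('pics/top0_raw.png');hsv=cv2.cvtColor(t,cv2.COLOR_BGR2HSV)
m=((hsv[...,1]<60)&(hsv[...,2]>170)).astype(np.uint8); 
mm=np.zeros_like(m);mm[185:245,205:270]=m[185:245,205:270]
c=max(cv2.findContours(mm,0,2)[0],key=cv2.contourArea)
w=np.array([onz('top',*p[0],.018)[:2] for p in c],np.float32)*1000
print('pad',cv2.minAreaRect(w)); print(cv2.boxPoints(cv2.minAreaRect(w)).round(1).tolist())
# chips = holes
h=cv2.convexHull(c);hm=np.zeros_like(m);cv2.fillPoly(hm,[h],1);hm=cv2.erode(hm,np.ones((3,3)))
ch=hm*(hsv[...,1]>85).astype(np.uint8)
n,l,st,ce=cv2.connectedComponentsWithStats(ch)
for i in range(1,n):
    if st[i,4]>5: print('chip',st[i,4],ce[i].round(1),(onz('top',*ce[i],.021)*1000).round(1))
for a,b in (((154.3,185),(148.3,225)),):
    A,B=onz('top',*a,.05),onz('top',*b,.05);print('strip',A,B,np.linalg.norm(A-B))
mm=np.zeros_like(m);mm[180:232,140:162]=m[180:232,140:162]
ys,xs=np.nonzero(mm);w=np.array([onz('top',x,y,.05)[:2] for x,y in zip(xs,ys)],np.float32)*1000
print('stripmask',len(w),cv2.minAreaRect(w))
# grip of scraper
m2=((hsv[...,0]>8)&(hsv[...,0]<25)&(hsv[...,2]>190)).astype(np.uint8)
sub=hsv[178:222,315:345]
print('scr hsv',[hsv[198,x].tolist() for x in range(300,345,3)])
dk=(hsv[...,2]<75)
# clip handles
print('clip row',[(x,hsv[200,x].tolist()) for x in range(128,164,2)])
for a,b in (((136.7,200),(200,235)),((150,201),(207.5,229))): print(two(a,b))
```

```text
pad ((520.8521118164062, 151.31842041015625), (111.93769836425781, 92.74453735351562), 75.79328918457031)
[[462.20001220703125, 108.4000015258789], [552.0999755859375, 85.69999694824219], [579.5, 194.1999969482422], [489.6000061035156, 217.0]]
chip 23 [239.  203.8] [551.  144.3  21. ]
chip 21 [251.2 214.1] [523.5 110.8  21. ]
chip 13 [234.2 224.2] [495.5 155.7  21. ]
chip 23 [247.7 226.1] [490.9 119.5  21. ]
strip [0.59339407 0.36942715 0.05      ] [0.48607889 0.37761325 0.05      ] 0.10762695062562566
stripmask 147 ((542.0615844726562, 375.0448913574219), (15.410990715026855, 103.06867980957031), 83.3489761352539)
scr hsv [[15, 142, 215], [15, 143, 216], [15, 144, 206], [15, 129, 138], [15, 131, 136], [14, 132, 137], [14, 128, 135], [15, 130, 135], [14, 122, 109], [15, 139, 194], [22, 120, 246], [24, 109, 247], [15, 140, 216], [15, 139, 216], [15, 135, 217]]
clip row [(128, [15, 116, 174]), (130, [15, 126, 176]), (132, [15, 136, 219]), (134, [22, 119, 247]), (136, [25, 105, 247]), (138, [24, 109, 247]), (140, [17, 136, 238]), (142, [14, 119, 170]), (144, [14, 118, 166]), (146, [15, 134, 225]), (148, [26, 105, 248]), (150, [25, 99, 248]), (152, [16, 82, 232]), (154, [14, 51, 151]), (156, [12, 113, 111]), (158, [13, 135, 108]), (160, [13, 132, 106]), (162, [13, 128, 102])]
(array([0.53884955, 0.39091849, 0.11798311]), np.float64(0.0001410158678435677))
(array([0.53686922, 0.35723618, 0.11914299]), np.float64(0.00076381949015461))
```

Run:
```python
from h import *
t=cv2.imread('pics/top0_raw.png');hsv=cv2.cvtColor(t,cv2.COLOR_BGR2HSV)
m=((hsv[...,0]>=19)&(hsv[...,0]<=28)&(hsv[...,2]>230)&(hsv[...,1]>60)).astype(np.uint8)
def reg(x0,y0,x1,y1,z,k=None):
    mm=np.zeros_like(m);mm[y0:y1,x0:x1]=m[y0:y1,x0:x1]
    n,l,st,ce=cv2.connectedComponentsWithStats(mm)
    for i in range(1,n):
        if st[i,4]<6: continue
        ys,xs=np.nonzero(l==i);w=np.array([onz('top',x,y,z)[:2] for x,y in zip(xs,ys)],np.float32)*1000
        print(st[i,4],ce[i].round(1),w.mean(0).round(1),[np.round(q,1) for q in cv2.minAreaRect(w)])
print('scraper');reg(315,170,345,225,.045)
print('clip');reg(128,190,160,212,.119)
s=cv2.imread('pics/side0_raw.png')
a=cv2.resize(s[185:245,205:260],None,fx=7,fy=7,interpolation=cv2.INTER_CUBIC)
b=cv2.resize(t[175:205,215:285],None,fx=5.5,fy=5.5,interpolation=cv2.INTER_CUBIC)
b2=cv2.resize(t[178:222,310:345],None,fx=5.5,fy=5.5,interpolation=cv2.INTER_CUBIC)
out=np.zeros((425,790,3),np.uint8);out[:420,:385]=a;out[:165,390:775]=b;out[170:412,390:582]=b2[:242,:192]
cv2.imwrite('pics/c2.png',out)
```

```text
scraper
180 [331.9 196.4] [ 569.7 -102.7] [array([ 569.3, -102.5]), array([15.4, 89.8]), np.float64(75.2)]
clip
39 [136.6 199.5] [539.9 390.9] [array([539.8, 391.2]), array([17.5, 14.2]), np.float64(64.8)]
52 [150.8 202.9] [531.8 354.7] [array([530.2, 354.9]), array([31.4, 13.5]), np.float64(36.6)]
```

View pics/c2.png

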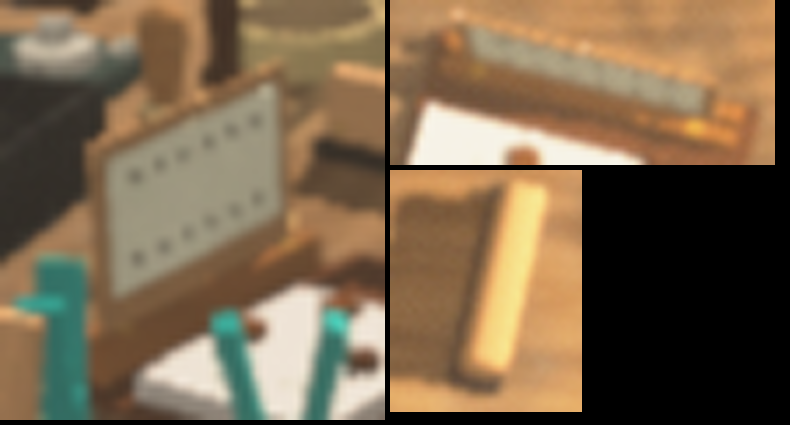

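Card top-edge corners are visible in side at about (218.6,205.7)/(245.4,194.4) and in top at about (227.7,177.2)/(274.1,189.5). The scraper grip runs parallel to the board, with a yaw of about -14.8°. I move toward the scraper and turn +143° on the way.

```bash
python3 - <<'E'
from h import *
A,ea=two((227.7,177.2),(218.6,205.7));B,eb=two((274.1,189.5),(245.4,194.4))
print('card',A,ea,B,eb,(A+B)/2,np.linalg.norm(A-B),np.degrees(np.arctan2(*(A-B)[[0,1]])))
c,s=.9696,.2447
for p in ((551,144.3),(523.5,110.8),(495.5,155.7),(490.9,119.5)):
    d=np.array(p)-[520.9,151.3];print('chip local',c*d[0]-s*d[1],s*d[0]+c*d[1])
E
python3 -m inch '[{"claw":1,"travel":[0.585,0.715,0],"turn":0.23},{"claw":1,"travel":[0.585,0.715,0],"turn":0.23},{"claw":1,"travel":[0.585,0.715,0],"turn":0.23},{"claw":1,"travel":[0.585,0.715,0],"turn":0.23},{"claw":1,"travel":[0.585,0.715,0],"turn":0.23}]' 60
```

```text
card [0.60281649 0.16862907 0.10281528] 0.0014162621273576552 [0.57196744 0.0510541  0.10145129] 0.0031885183842043714 [0.58739196 0.10984159 0.10213329] 0.12156232468574014 14.701747601864165
chip local 30.897860000000023 0.5782700000000052
chip local 12.431310000000025 -38.632580000000004
chip local -25.704519999999974 -1.9491400000000167
chip local -21.30654 -38.17428000000001
clock: 0.6
position: [0.3365, -0.3852, 0.2501]
ee_rot: [-0.001, 0.847, 0.531, 0.001]
contact_force: [-1.2, 0.4, -0.1]
width: 0.0852
gripper_force: 0.0
```

```bash
python3 -m inch '[{"claw":1,"travel":[0.585,0.705,0],"turn":0.235},{"claw":1,"travel":[0.585,0.705,0],"turn":0.235},{"claw":1,"travel":[0.585,0.705,0],"turn":0.235},{"claw":1,"travel":[0.585,0.705,0],"turn":0.235},{"claw":1,"travel":[0.585,0.705,0],"turn":0.235}]' 60 >/dev/null
python3 -m inch '[{"claw":1,"travel":[0.58,0.705,0],"turn":0.235},{"claw":1,"travel":[0.58,0.705,0],"turn":0.235},{"claw":1,"travel":[0.58,0.705,0],"turn":0.235},{"claw":1,"travel":[0.58,0.705,0],"turn":0.235},{"claw":1,"travel":[0.58,0.705,0],"turn":0.235}]' >/dev/null
python3 -m inch '[{"claw":1,"travel":[0,0,-0.6],"turn":0.09},{"claw":1,"travel":[0,0,-0.6],"turn":0.09},{"claw":1,"travel":[0,0,-0.6],"turn":0.09},{"claw":1,"travel":[0,0,-0.6],"turn":0.09}]'
python3 - <<'E'
from h import *
s=get_state();print(s['qpos'].round(2) if hasattr(s['qpos'],'round') else s['qpos']);w=s['ee_rot'];print(np.degrees(2*np.arctan2(w[2],w[1])))
E
```

```text
clock: 2.0
position: [0.5644, -0.1063, 0.1263]
ee_rot: [-0.005, 0.136, 0.991, 0.001]
contact_force: [-0.3, 0.4, -0.9]
width: 0.0855
gripper_force: 0.0
[-0.31  0.37  1.69  0.    1.09 -1.61]
164.4155996834112
```

```bash
python3 -m inch '[{"claw":1,"travel":[0.02,0.02,-0.25],"turn":0.003},{"claw":1,"travel":[0.02,0.02,-0.25],"turn":0.003},{"claw":1,"travel":[0.02,0.02,-0.25],"turn":0.003},{"claw":1,"travel":[0.02,0.02,-0.25],"turn":0.003}]'
python3 - <<'E'
from h import *
w=get_state()['ee_rot'];print(np.degrees(2*np.arctan2(w[2],w[1])))
t=imaging.get_image('top');s=imaging.get_image('side')
a=cv2.resize(t[150:250,270:380],None,fx=4,fy=4)[:,:,::-1];b=cv2.resize(s[170:250,210:300],None,fx=4,fy=4)[:,:,::-1]
o=np.zeros((400,800,3),np.uint8);o[:,:440]=a;o[:320,440:800]=b;cv2.imwrite('pics/g1.png',o)
E
```

```text
clock: 2.4
position: [0.5731, -0.104, 0.0828]
ee_rot: [0.002, 0.131, 0.991, -0.0]
contact_force: [-0.1, -0.6, -0.0]
width: 0.0857
gripper_force: 0.0
164.95068822658914
```

View pics/g1.png

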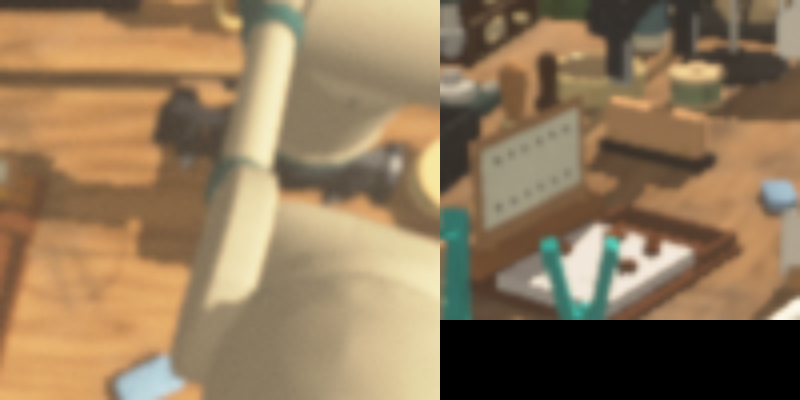

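The side view shows the open fingers, at (620,70) and (690,55) in the crop, straddling the grip at (655,130). I descend and grip.

```bash
python3 -m inch '[{"claw":1,"travel":[-0.01,0,-0.22],"turn":0},{"claw":1,"travel":[-0.01,0,-0.22],"turn":0},{"claw":1,"travel":[-0.01,0,-0.22],"turn":0}]' 50
python3 -m inch '[{"claw":-0.6,"travel":[0,0,0],"turn":0},{"claw":-0.6,"travel":[0,0,0],"turn":0},{"claw":-0.6,"travel":[0,0,0],"turn":0},{"claw":-0.6,"travel":[0,0,0],"turn":0},{"claw":-0.6,"travel":[0,0,0],"turn":0}]' 50
```

```text
clock: 2.8
position: [0.5693, -0.1033, 0.037]
ee_rot: [-0.0, 0.131, 0.991, 0.0]
contact_force: [0.3, -0.4, 0.7]
width: 0.0856
gripper_force: 0.0
clock: 3.3
position: [0.57, -0.1034, 0.0371]
ee_rot: [0.001, 0.131, 0.991, -0.0]
contact_force: [0.4, -0.9, 0.1]
width: 0.0191
gripper_force: 49.3
```

```bash
python3 -m inch '[{"claw":-1,"travel":[0,0,0.2],"turn":0},{"claw":-1,"travel":[0,0,0.45],"turn":0},{"claw":-1,"travel":[0,0,0.65],"turn":0},{"claw":-1,"travel":[0,0,0.65],"turn":0}]' 60
python3 -m inch '[{"claw":-1,"travel":[-0.1,0.2,0],"turn":0.003},{"claw":-1,"travel":[-0.1,0.4,0],"turn":0.003},{"claw":-1,"travel":[-0.1,0.6,0],"turn":0.003},{"claw":-1,"travel":[-0.1,0.73,0],"turn":0.003},{"claw":-1,"travel":[-0.1,0.73,0],"turn":0.003}]'
python3 -m inch '[{"claw":-1,"travel":[-0.1,0.2,0],"turn":0},{"claw":-1,"travel":[-0.1,0.4,0],"turn":0},{"claw":-1,"travel":[-0.1,0.6,0],"turn":0},{"claw":-1,"travel":[-0.1,0.73,0],"turn":0},{"claw":-1,"travel":[-0.1,0.73,0],"turn":0}]'
python3 -m inch '[{"claw":-1,"travel":[0,0,-0.2],"turn":0},{"claw":-1,"travel":[0,0,-0.4],"turn":0},{"claw":-1,"travel":[0,0,-0.45],"turn":0},{"claw":-1,"travel":[0,0,-0.45],"turn":0}]'
python3 - <<'E'
from h import *
w=get_state()['ee_rot'];print(np.degrees(2*np.arctan2(w[2],w[1])))
t=imaging.get_image('top');s=imaging.get_image('side')
a=cv2.resize(t[160:260,190:290],None,fx=4,fy=4)[:,:,::-1];b=cv2.resize(s[170:270,200:300],None,fx=4,fy=4)[:,:,::-1]
cv2.imwrite('pics/g2.png',np.hstack([a,b]))
E
```

```text
clock: 3.7
position: [0.5732, -0.1044, 0.1727]
ee_rot: [0.006, 0.131, 0.991, -0.001]
contact_force: [1.1, 0.1, -1.1]
width: 0.0191
gripper_force: 60.1
clock: 4.2
position: [0.5483, 0.0459, 0.1653]
ee_rot: [-0.001, 0.124, 0.992, 0.001]
contact_force: [0.2, -0.6, -1.0]
width: 0.019
gripper_force: 60.1
clock: 4.7
position: [0.5291, 0.191, 0.1655]
ee_rot: [-0.0, 0.125, 0.992, 0.0]
contact_force: [1.0, -0.4, -1.8]
width: 0.0193
gripper_force: 60.1
clock: 5.1
position: [0.5281, 0.1872, 0.0745]
ee_rot: [-0.002, 0.127, 0.992, -0.001]
contact_force: [-0.4, 0.2, 0.2]
width: 0.0189
gripper_force: 60.1
165.4453633086013
```

View pics/g2.png

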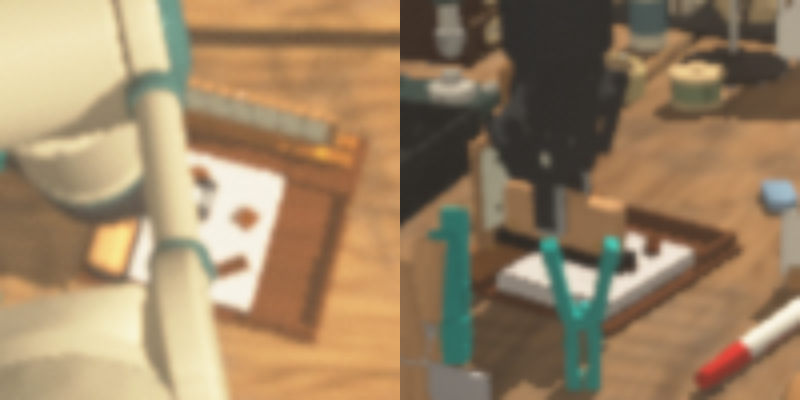

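The block hangs over the bare +y strip (side crop about (565,225)), with the chips clear at its -y side. I lower it in small steps.

```bash
python3 -m inch '[{"claw":-1,"travel":[0.012,0.012,0],"turn":0},{"claw":-1,"travel":[0.012,0.012,-0.06],"turn":0},{"claw":-1,"travel":[0.012,0.012,-0.08],"turn":0},{"claw":-1,"travel":[0.012,0.012,-0.08],"turn":0},{"claw":-1,"travel":[0.012,0.012,-0.08],"turn":0}]'
```

```text
clock: 5.7
position: [0.5316, 0.1911, 0.0602]
ee_rot: [-0.0, 0.126, 0.992, -0.0]
contact_force: [-0.2, -0.6, -0.8]
width: 0.0187
gripper_force: 60.1
```

```bash
python3 -m inch '[{"claw":-1,"travel":[0,0,-0.015],"turn":0},{"claw":-1,"travel":[0,0,-0.015],"turn":0},{"claw":-1,"travel":[0,0,-0.015],"turn":0}]'
```

```text
clock: 6.0
position: [0.5318, 0.1911, 0.0573]
ee_rot: [-0.0, 0.126, 0.992, 0.0]
contact_force: [0.9, -0.1, -0.8]
width: 0.0189
gripper_force: 60.1
```

Run:
```python
from h import *
for i in range(3): imaging.get_image('side'); s=get_state(); print(s['position'],s['contact_force'])
w=s['ee_rot'];print(np.degrees(2*np.arctan2(w[2],w[1])))
```

```text
[0.53187334 0.19108484 0.05738034] [-0.29329829  0.28327699 -0.79051371]
[0.53188629 0.19106928 0.05738132] [ 0.93716852 -0.36751578 -1.31430266]
[0.53190873 0.19107704 0.05741487] [-0.59230177 -0.90915772 -1.58362948]
165.49895064842354
```

```bash
python3 -m inch '[{"claw":-1,"travel":[0,0,-0.0075],"turn":0},{"claw":-1,"travel":[0,0,-0.0075],"turn":0},{"claw":-1,"travel":[0,0,-0.0075],"turn":0}]'
python3 -m inch '[{"claw":-1,"travel":[-0.01,-0.04,0],"turn":0},{"claw":-1,"travel":[-0.02,-0.08,0],"turn":0},{"claw":-1,"travel":[-0.031,-0.12,0],"turn":0},{"claw":-1,"travel":[-0.041,-0.16,0],"turn":0}]'
python3 -m inch '[{"claw":-1,"travel":[-0.01,-0.04,0],"turn":0},{"claw":-1,"travel":[-0.02,-0.08,0],"turn":0},{"claw":-1,"travel":[-0.031,-0.12,0],"turn":0},{"claw":-1,"travel":[-0.041,-0.16,0],"turn":0}]'
python3 -m inch '[{"claw":-1,"travel":[-0.01,-0.04,0],"turn":0},{"claw":-1,"travel":[-0.02,-0.08,0],"turn":0},{"claw":-1,"travel":[-0.031,-0.12,0],"turn":0},{"claw":-1,"travel":[-0.041,-0.16,0],"turn":0},{"claw":-1,"travel":[-0.041,-0.16,0],"turn":0}]'
```

```text
clock: 6.45
position: [0.5318, 0.1911, 0.0558]
ee_rot: [-0.0, 0.126, 0.992, 0.0]
contact_force: [0.3, -0.0, -0.8]
width: 0.0193
gripper_force: 60.1
clock: 6.85
position: [0.5233, 0.1581, 0.0559]
ee_rot: [-0.0, 0.126, 0.992, -0.0]
contact_force: [-0.2, 1.1, -0.3]
width: 0.0188
gripper_force: 60.0
clock: 7.25
position: [0.5152, 0.1264, 0.0558]
ee_rot: [0.0, 0.126, 0.992, 0.0]
contact_force: [0.5, 0.6, -0.3]
width: 0.019
gripper_force: 60.1
clock: 7.75
position: [0.5068, 0.0941, 0.0558]
ee_rot: [-0.0, 0.127, 0.992, -0.0]
contact_force: [0.1, -0.5, 0.0]
width: 0.0191
gripper_force: 60.1
```

```bash
python3 -m inch '[{"claw":-1,"travel":[0,0,0.1],"turn":0},{"claw":-1,"travel":[0,0,0.3],"turn":0},{"claw":-1,"travel":[0,0,0.5],"turn":0},{"claw":-1,"travel":[0,0,0.5],"turn":0}]'
python3 -m inch '[{"claw":-1,"travel":[0.06,-0.2,0],"turn":0},{"claw":-1,"travel":[0.12,-0.4,0],"turn":0},{"claw":-1,"travel":[0.19,-0.6,0],"turn":0},{"claw":-1,"travel":[0.25,-0.8,0],"turn":0},{"claw":-1,"travel":[0.315,-0.985,0],"turn":0}]'
python3 - <<'E'
from h import *
t=imaging.get_image('top');s=imaging.get_image('side')
cv2.imwrite('pics/t3_raw.png',t[:,:,::-1]);cv2.imwrite('pics/s3_raw.png',s[:,:,::-1])
a=cv2.resize(t[160:260,190:290],None,fx=4,fy=4)[:,:,::-1];b=cv2.resize(s[170:270,200:300],None,fx=4,fy=4)[:,:,::-1]
cv2.imwrite('pics/g3.png',np.hstack([a,b]))
E
```

```text
clock: 8.15
position: [0.5113, 0.0955, 0.1612]
ee_rot: [0.006, 0.126, 0.992, 0.001]
contact_force: [1.3, -0.8, -0.1]
width: 0.019
gripper_force: 60.1
clock: 8.65
position: [0.5702, -0.1034, 0.155]
ee_rot: [-0.0, 0.126, 0.992, 0.0]
contact_force: [0.9, 1.4, -1.4]
width: 0.0187
gripper_force: 60.1
```

View pics/g3.png

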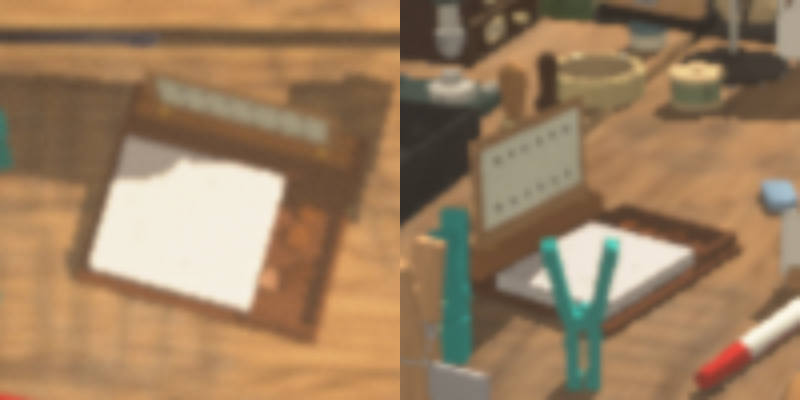

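The pad is bare. The chips lie in the tray at about (300,225) and (268,280) in the top crop. I set the block back on its spot.

```bash
python3 -m inch '[{"claw":-1,"travel":[0,0,-0.2],"turn":0},{"claw":-1,"travel":[0,0,-0.4],"turn":0},{"claw":-1,"travel":[0,0,-0.55],"turn":0},{"claw":-1,"travel":[0,0,-0.55],"turn":0},{"claw":-1,"travel":[0,0,-0.55],"turn":0}]'
```

```text
clock: 9.25
position: [0.57, -0.1013, 0.0456]
ee_rot: [-0.001, 0.126, 0.992, 0.0]
contact_force: [-0.1, 0.3, -0.9]
width: 0.0194
gripper_force: 60.0
```

```bash
python3 -m inch '[{"claw":-1,"travel":[0,0,-0.03],"turn":0},{"claw":-1,"travel":[0,0,-0.038],"turn":0},{"claw":-1,"travel":[0,0,-0.038],"turn":0},{"claw":-1,"travel":[0,0,-0.038],"turn":0}]'
python3 -m inch '[{"claw":0,"travel":[0,0,0],"turn":0},{"claw":1,"travel":[0,0,0],"turn":0},{"claw":1,"travel":[0,0,0],"turn":0},{"claw":1,"travel":[0,0,0],"turn":0},{"claw":1,"travel":[0,0,0.1],"turn":0}]'
python3 -m inch '[{"claw":1,"travel":[0,0,0.25],"turn":0},{"claw":1,"travel":[0,0,0.5],"turn":0},{"claw":1,"travel":[0,0,0.75],"turn":0},{"claw":1,"travel":[0,0,0.9],"turn":0},{"claw":1,"travel":[0,0,0.9],"turn":0}]'
python3 - <<'E'
from h import *
for n in('top','side'):
  cv2.imwrite(f'pics/{n}4_raw.png',imaging.get_image(n)[:,:,::-1])
t=cv2.imread('pics/top4_raw.png');s=cv2.imread('pics/side4_raw.png')
# clip region at large scale, rail foot corners
a=cv2.resize(t[175:235,125:175],None,fx=8,fy=8,interpolation=cv2.INTER_CUBIC)
b=cv2.resize(s[215:285,170:235],None,fx=6,fy=6,interpolation=cv2.INTER_CUBIC)
o=np.zeros((480,795,3),np.uint8);o[:,:400]=a;o[:420,405:795]=b;cv2.imwrite('pics/g4.png',o)
E
```

```text
clock: 9.65
position: [0.5707, -0.102, 0.039]
ee_rot: [0.001, 0.126, 0.992, -0.0]
contact_force: [0.0, -1.0, -0.8]
width: 0.0186
gripper_force: 60.0
clock: 10.15
position: [0.5682, -0.1014, 0.0562]
ee_rot: [-0.003, 0.126, 0.992, 0.001]
contact_force: [-0.4, -0.2, -0.5]
width: 0.0856
gripper_force: 0.0
clock: 10.65
position: [0.573, -0.1027, 0.244]
ee_rot: [0.006, 0.126, 0.992, -0.001]
contact_force: [0.3, 0.5, 0.5]
width: 0.0855
gripper_force: 0.0
```

View pics/g4.png

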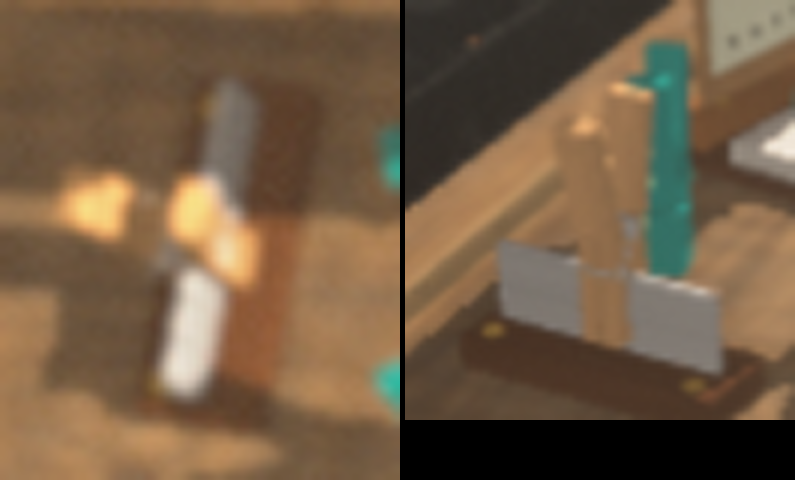

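Run:
```python
from h import *
P={}
for n,a,b in (('hL',(137.1,200.9),(199.7,236.3)),('hR',(149,200.9),(207.5,230.3)),('s+',(151.8,185.4),(186.2,255.5)),('s-',(146,224.2),(222.5,263.7))):
    p,e=two(a,b);P[n]=p;print(n,p.round(4),round(e,4))
d=P['s+']-P['s-'];print('yaw',np.degrees(np.arctan2(d[1],d[0])),np.linalg.norm(d),'mid',(P['s+']+P['s-'])/2)
d=P['hL']-P['hR'];print('hyaw',np.degrees(np.arctan2(-d[0],d[1])),np.linalg.norm(d),'mid',(P['hL']+P['hR'])/2)
# foot brass screws z=.016
A,B=onz('top',207/8+125,105/8+175,.016),onz('top',155/8+125,385/8+175,.016);print('screws',A,B,np.degrees(np.arctan2(*(A-B)[[1,0]])))
A,B=onz('side',(492-405)/6+170,330/6+215,.016),onz('side',(693-405)/6+170,385/6+215,.016);print('screws side',A,B,np.degrees(np.arctan2(*(A-B)[[1,0]])))
for n in('top','side'): pass
s=get_state();print(s['position'],s['qpos'])
```

```text
hL [0.5383 0.3914 0.1147] 0.0025
hR [0.5366 0.3599 0.1172] 0.0011
s+ [0.5911 0.3756 0.0497] 0.0024
s- [0.4885 0.3839 0.0505] 0.001
yaw -4.614916093684602 0.10300331532222383 mid [0.53980269 0.37975086 0.05007909]
hyaw -3.1701433252202893 0.03158763959590346 mid [0.53745871 0.37564095 0.11596784]
screws [0.59247167 0.38820002 0.016     ] [0.49545251 0.39887656 0.016     ] -6.279882864674323
screws side [0.59062116 0.38730329 0.016     ] [0.49559873 0.39763395 0.016     ] -6.204718486087233
[ 0.57021127 -0.10192931  0.23874767] [-2.97038720e-01  2.88186868e-01  1.51633082e+00  8.78472122e-05
  1.33579585e+00 -1.61477614e+00]
```

Run:
```python
from h import *
t=cv2.imread('pics/top4_raw.png');h=cv2.cvtColor(t,cv2.COLOR_BGR2HSV)
m=(h[...,0]>75)&(h[...,0]<98)&(h[...,1]>110)
m[:170]=0;m[245:]=0;m[:,:160]=0;m[:,200:]=0
n,l,st,ce=cv2.connectedComponentsWithStats(m.astype(np.uint8))
for i in range(1,n):
    if st[i,4]<20: continue
    ys,xs=np.nonzero(l==i);k=xs.argmin()
    print(st[i],'left',xs[k],ys[k],[(onz('top',xs[k],ys[k],z)*1000).round(0).tolist() for z in (0,.05,.1)])
print(two((173,193.3),(210.5,224)))
for p in ((.538,.3775,.097),(.538,.3775,.019),(.538,.4,.119),(.538,.355,.119)): print(proj('top',p).round(1),proj('side',p).round(1))
```

```text
[174 189  16  13  93] left 174 192 [[586.0, 327.0, 0.0], [575.0, 315.0, 50.0], [564.0, 303.0, 100.0]]
[173 220  16  18 147] left 173 221 [[505.0, 325.0, 0.0], [498.0, 313.0, 50.0], [490.0, 301.0, 100.0]]
(array([0.55844986, 0.30361802, 0.10761475]), np.float64(0.001398953447397798))
[144.5 202. ] [203.7 241.1]
[153.  207.5] [205.7 270.8]
[132.9 200.2] [198.4 236.2]
[150.9 200.4] [207.7 228.7]
```

```bash
python3 -m inch '[{"claw":0.45,"travel":[-0.01,0.2,0],"turn":0.0},{"claw":0.45,"travel":[-0.02,0.4,0],"turn":0},{"claw":0.45,"travel":[-0.03,0.6,0],"turn":0},{"claw":0.45,"travel":[-0.05,0.8,0],"turn":0}]' >/dev/null
python3 -m inch '[{"claw":0.45,"travel":[-0.01,0.2,0],"turn":0.01},{"claw":0.45,"travel":[-0.02,0.4,0],"turn":0.02},{"claw":0.45,"travel":[-0.03,0.6,0],"turn":0.03},{"claw":0.45,"travel":[-0.05,0.8,0],"turn":0.047}]' >/dev/null
python3 -m inch '[{"claw":0.45,"travel":[-0.01,0.2,0],"turn":0},{"claw":0.45,"travel":[-0.02,0.4,0],"turn":0},{"claw":0.45,"travel":[-0.03,0.6,0],"turn":0},{"claw":0.45,"travel":[-0.06,0.8,0],"turn":0},{"claw":0.45,"travel":[-0.06,0.8,0],"turn":0}]' >/dev/null
python3 -m inch '[{"claw":0.45,"travel":[0,0,-0.2],"turn":0},{"claw":0.45,"travel":[0,0,-0.4],"turn":0},{"claw":0.45,"travel":[0,0,-0.4],"turn":0},{"claw":0.45,"travel":[0,0,-0.4],"turn":0}]'
python3 - <<'E'
from h import *
s=get_state();w=s['ee_rot'];print(np.degrees(2*np.arctan2(w[2],w[1])),s['qpos'])
E
```

```text
clock: 12.45
position: [0.5376, 0.3771, 0.1568]
ee_rot: [-0.002, 0.053, 0.999, -0.001]
contact_force: [0.5, -0.2, -0.2]
width: 0.0621
gripper_force: 0.0
173.93381783843938 [ 5.05877151e-01  4.58192571e-01  1.45762900e+00 -1.39446265e-04
  1.22963960e+00 -9.58997414e-01]
```

```bash
python3 -m inch '[{"claw":0.45,"travel":[0.002,0.002,-0.15],"turn":0},{"claw":0.45,"travel":[0.002,0.002,-0.3],"turn":0},{"claw":0.45,"travel":[0.002,0.002,-0.3],"turn":0},{"claw":0.45,"travel":[0.002,0.002,-0.3],"turn":0}]'
python3 -m inch '[{"claw":0.2,"travel":[0,0,0],"turn":0},{"claw":0.15,"travel":[0,0,0],"turn":0},{"claw":0.1,"travel":[0,0,0],"turn":0}]' 40
python3 -m inch '[{"claw":0.05,"travel":[0,0,0],"turn":0},{"claw":0.0,"travel":[0,0,0],"turn":0}]' 40
python3 -m inch '[{"claw":-0.05,"travel":[0,0,0],"turn":0},{"claw":-0.05,"travel":[0,0,0],"turn":0}]' 40
```

```text
clock: 12.85
position: [0.5397, 0.3787, 0.1]
ee_rot: [0.001, 0.053, 0.999, 0.001]
contact_force: [0.5, -0.0, 0.3]
width: 0.062
gripper_force: 0.0
clock: 13.15
position: [0.5394, 0.3789, 0.0999]
ee_rot: [0.001, 0.053, 0.999, 0.001]
contact_force: [-0.0, -0.1, 0.5]
width: 0.0469
gripper_force: 0.0
clock: 13.35
position: [0.5387, 0.3785, 0.0986]
ee_rot: [0.0, 0.053, 0.999, 0.0]
contact_force: [-0.3, 0.7, 0.2]
width: 0.0428
gripper_force: 3.4
clock: 13.55
position: [0.5385, 0.3784, 0.098]
ee_rot: [-0.0, 0.053, 0.999, -0.0]
contact_force: [0.5, -0.1, -0.8]
width: 0.0406
gripper_force: 3.8
```

Both handles were met at 43 mm with no side force, so the grip is centred. I squeeze to the stop.

```bash
python3 -m inch '[{"claw":-0.2,"travel":[0,0,0],"turn":0},{"claw":-0.3,"travel":[0,0,0],"turn":0},{"claw":-0.4,"travel":[0,0,0],"turn":0},{"claw":-0.6,"travel":[0,0,0],"turn":0},{"claw":-1,"travel":[0,0,0],"turn":0}]' 40
python3 -m inch '[{"claw":-1,"travel":[0,0,0],"turn":0},{"claw":-1,"travel":[0,0,0],"turn":0}]' 45
python3 - <<'E'
from h import *
for n in('top','side'): cv2.imwrite(f'pics/{n}5_raw.png',imaging.get_image(n)[:,:,::-1])
print(get_state()['moment'])
E
```

```text
clock: 14.05
position: [0.5386, 0.3785, 0.0982]
ee_rot: [-0.0, 0.053, 0.999, 0.0]
contact_force: [-0.3, 0.4, -1.7]
width: 0.0243
gripper_force: 42.6
clock: 14.25
position: [0.5386, 0.3785, 0.0982]
ee_rot: [0.0, 0.053, 0.999, 0.0]
contact_force: [0.4, 0.2, -0.4]
width: 0.0241
gripper_force: 45.1
[-0.00400922 -0.04094733  0.02111436]
```

```bash
python3 -m inch '[{"claw":-1,"travel":[0,0,0.05],"turn":0},{"claw":-1,"travel":[0,0,0.15],"turn":0},{"claw":-1,"travel":[0,0,0.3],"turn":0},{"claw":-1,"travel":[0,0,0.45],"turn":0},{"claw":-1,"travel":[0,0,0.6],"turn":0}]'
python3 -m inch '[{"claw":-1,"travel":[0,0,0.2],"turn":-0.047},{"claw":-1,"travel":[0,0,0.2],"turn":-0.094},{"claw":-1,"travel":[0,0,0.2],"turn":-0.14},{"claw":-1,"travel":[0,0,0.2],"turn":-0.18},{"claw":-1,"travel":[0,0,0.2],"turn":-0.2}]'
python3 -m inch '[{"claw":-1,"travel":[0.05,-0.13,0],"turn":-0.045},{"claw":-1,"travel":[0.05,-0.26,0],"turn":-0.09},{"claw":-1,"travel":[0.05,-0.4,0],"turn":-0.135},{"claw":-1,"travel":[0.1,-0.53,0],"turn":-0.18},{"claw":-1,"travel":[0.12,-0.67,0],"turn":-0.2}]'
python3 -m inch '[{"claw":-1,"travel":[0.05,-0.15,0],"turn":-0.045},{"claw":-1,"travel":[0.08,-0.3,0],"turn":-0.09},{"claw":-1,"travel":[0.1,-0.45,0],"turn":-0.135},{"claw":-1,"travel":[0.12,-0.667,0],"turn":-0.147},{"claw":-1,"travel":[0.12,-0.667,0],"turn":-0.147}]'
python3 - <<'E'
from h import *
imaging.get_image('top');s=get_state();w=s['ee_rot'];print(s['position'],np.degrees(2*np.arctan2(w[2],w[1])),s['qpos'],s['width'])
E
```

```text
clock: 14.85
position: [0.5386, 0.3784, 0.2202]
ee_rot: [0.0, 0.053, 0.999, 0.0]
contact_force: [0.6, 0.3, -0.1]
width: 0.0242
gripper_force: 45.1
clock: 15.35
position: [0.5386, 0.3785, 0.2593]
ee_rot: [0.0, 0.36, 0.933, 0.0]
contact_force: [-0.5, 0.1, -0.6]
width: 0.0245
gripper_force: 45.0
clock: 15.85
position: [0.5632, 0.2436, 0.2592]
ee_rot: [0.001, 0.631, 0.776, 0.001]
contact_force: [0.0, 0.7, -0.3]
width: 0.0242
gripper_force: 45.0
clock: 16.35
position: [0.5872, 0.1061, 0.2591]
ee_rot: [0.002, 0.792, 0.61, -0.001]
contact_force: [0.6, 1.8, -1.1]
width: 0.0244
gripper_force: 45.0
[0.58695413 0.10874101 0.25906726] 75.2872967337605 [ 6.69223265e-02  3.04021708e-01  1.44241962e+00 -4.51090823e-04
  1.39417124e+00  3.23786483e-01] 0.023793764150379794
```

```bash
python3 -m inch '[{"claw":-1,"travel":[0.003,0.01,-0.13],"turn":0},{"claw":-1,"travel":[0.003,0.01,-0.25],"turn":0},{"claw":-1,"travel":[0.003,0.01,-0.25],"turn":0},{"claw":-1,"travel":[0.003,0.01,-0.25],"turn":0}]'
python3 - <<'E'
from h import *
for n in('top','side'): cv2.imwrite(f'pics/{n}6_raw.png',imaging.get_image(n)[:,:,::-1])
t=cv2.imread('pics/top6_raw.png');s=cv2.imread('pics/side6_raw.png')
a=cv2.resize(t[165:230,210:285],None,fx=5,fy=5,interpolation=cv2.INTER_CUBIC)
b=cv2.resize(s[165:245,200:268],None,fx=6,fy=6,interpolation=cv2.INTER_CUBIC)
o=np.zeros((480,785,3),np.uint8);o[:325,:375]=a;o[:,376:784]=b;cv2.imwrite('pics/g6.png',o)
p=get_state()['position'];print(p,proj('side',p-[0,0,.078]),proj('side',p))
E
```

```text
clock: 16.8
position: [0.5872, 0.114, 0.2087]
ee_rot: [-0.0, 0.79, 0.613, 0.0]
contact_force: [1.0, -1.0, 0.3]
width: 0.0245
gripper_force: 45.0
[0.5881029  0.11380643 0.20989069] [230.95131521 190.40671617] [229.97494388 164.08433986]
```

View pics/g6.png

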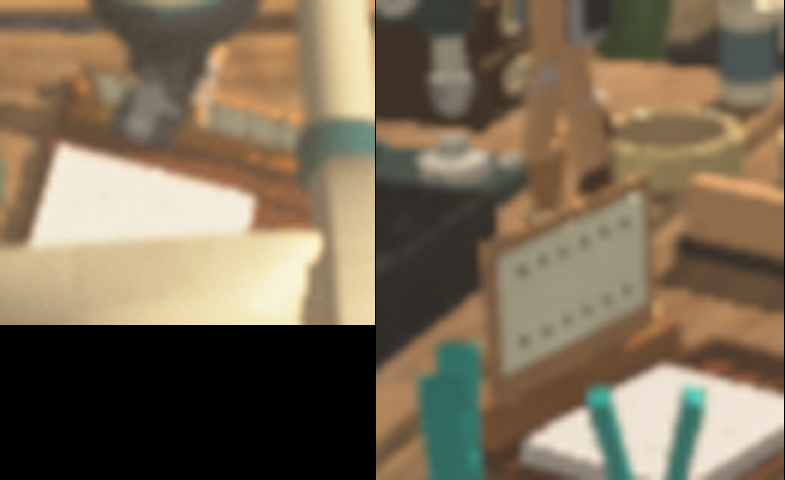

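The side crop shows the clip above the card, but two background pegs at (545,175) and (596,150) blur the jaw outline. I difference it against the earlier frame.

Run:
```python
from h import *
a=cv2.imread('pics/side6_raw.png').astype(int);b=cv2.imread('pics/side4_raw.png').astype(int)
d=(abs(a-b).max(2)>30)
for r in range(166,206): print(r,''.join('#' if x else '.' for x in d[r,215:250]))
K,k,T=cam('side');bx=np.array([.968,-.2504,0]);p=get_state()['position']
for off in (-10.5,10.5): print(proj('side',p-[0,0,.078]+bx*off/1000))
```

```text
166 .......###.####..##................
167 .......###.#####.##................
168 ........##.#####.##................
169 .........#.########................
170 ...........#########...............
171 ...........###########.............
172 ...........###########.............
173 ...........##....#####.............
174 ...........##.##.####..............
175 ...........###...##................
176 ...........#######.#...............
177 ...........#####..###..............
178 ...........####..####..............
179 ..........###...#####..............
180 ..........##..#######.#............
181 .............#########.............
182 ...........###########.............
183 ..........##########...............
184 ..........#########.###............
185 ..........#####..##.###............
186 .............##..#..###............
187 .................##.####...........
188 ..............##.##.####...........
189 ..............##..#.####...........
190 ..................#.####...........
191 ..................#.####...........
192 ....................###............
193 ...................................
194 ...........................##......
195 ...........................#.......
196 ...................................
197 ...................................
198 ..................##...............
199 ..................#................
200 ...................................
201 ...................................
202 ...................................
203 ...................................
204 ...................................
205 ...................................
[233.80368117 191.03998959]
[228.1276421  189.77980032]
```

```bash
python3 -m inch '[{"claw":-1,"travel":[0,0,-0.05],"turn":0},{"claw":-1,"travel":[0,0,-0.1],"turn":0},{"claw":-1,"travel":[0,0,-0.1],"turn":0},{"claw":-1,"travel":[0,0,-0.1],"turn":0},{"claw":-1,"travel":[0,0,-0.1],"turn":0}]'
python3 - <<'E'
from h import *
for n in('top','side'): cv2.imwrite(f'pics/{n}7_raw.png',imaging.get_image(n)[:,:,::-1])
s=get_state();p=s['position'];w=s['ee_rot'];d=p[:2]*1000-[587.4,111.2]
print(p,np.degrees(2*np.arctan2(w[2],w[1])),d@[.968,-.2504],d@[.2504,.968])
E
```

```text
clock: 17.4
position: [0.5874, 0.1131, 0.1883]
ee_rot: [0.0, 0.791, 0.612, 0.0]
contact_force: [-0.0, 0.3, -0.6]
width: 0.0239
gripper_force: 45.0
[0.58750677 0.11302765 0.18853198] 75.49402103424286 -0.3542891342106016 1.795904523356538
```

```bash
python3 -m inch '[{"claw":-1,"travel":[0,-0.005,-0.03],"turn":0},{"claw":-1,"travel":[0,-0.005,-0.06],"turn":0},{"claw":-1,"travel":[0,-0.005,-0.09],"turn":0},{"claw":-1,"travel":[0,-0.005,-0.12],"turn":0},{"claw":-1,"travel":[0,-0.005,-0.137],"turn":0}]'
python3 -m inch '[{"claw":-1,"travel":[0,0,0],"turn":0},{"claw":-1,"travel":[0,0,0],"turn":0},{"claw":-1,"travel":[0,0,0],"turn":0}]'
python3 - <<'E'
from h import *
for n in('top','side'): cv2.imwrite(f'pics/{n}8_raw.png',imaging.get_image(n)[:,:,::-1])
t=cv2.imread('pics/top8_raw.png');s=cv2.imread('pics/side8_raw.png')
a=cv2.resize(t[165:245,205:285],None,fx=4,fy=4,interpolation=cv2.INTER_CUBIC)
b=cv2.resize(s[165:225,205:262],None,fx=8,fy=8,interpolation=cv2.INTER_CUBIC)
o=np.zeros((480,780,3),np.uint8);o[:320,:320]=a;o[:,321:777]=b;cv2.imwrite('pics/g8.png',o)
s=get_state();p=s['position'];print(p,s['contact_force'],s['moment'])
for off in (-10.5,0,10.5): print(proj('side',p-[0,0,.078]+np.array([.968,-.2504,0])*off/1000))
E
```

```text
clock: 18.0
position: [0.5868, 0.112, 0.1598]
ee_rot: [-0.0, 0.791, 0.612, -0.001]
contact_force: [0.3, -0.5, -1.0]
width: 0.0238
gripper_force: 45.0
clock: 18.3
position: [0.5875, 0.1121, 0.1611]
ee_rot: [0.0, 0.791, 0.612, 0.0]
contact_force: [0.2, -0.1, -0.5]
width: 0.0244
gripper_force: 45.0
[0.58744529 0.11210091 0.16114487] [-0.41627444 -0.22755394 -0.54161496] [-0.02839208  0.06399675 -0.00238601]
[234.81773142 206.84957259]
[231.99985129 206.14730733]
[229.20981493 205.4517889 ]
```

View pics/g8.png

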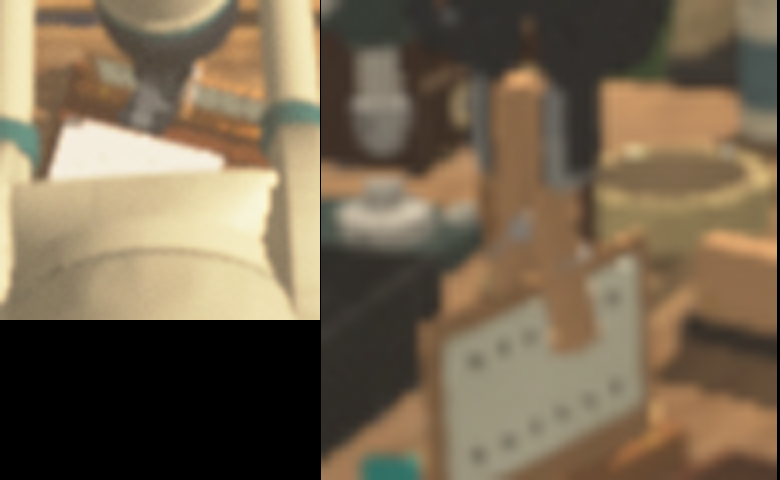

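The near jaw is in front of the card (tip at about (570,350) in the crop) and the far jaw is hidden behind it. The edge is about 22 mm inside, the clip is near mid-width and there is no contact force. Handing in.

```bash
python3 -c "from rig import ticket; print(ticket.sign_off())"
```

```text
the job is handed in; nothing more can be done
None
```

I handed the job in at about 18 s: the pad is swept bare into the tray, the scraper block is back on its spot, and the clip is held wide open over the middle of the card's top edge. The edge is about 22 mm inside the jaws and I measured no contact force. The tray view was too blurred to count all four chips one by one.

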